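# Tighten the lens ring of a stage pin spot with a pin spanner

### The arm

A 6-joint arm with a two-finger parallel gripper is mounted at the origin on the work surface. World frame = base frame: x ahead of the robot, y to its left, z up, the work surface at z = 0. Lengths are in m, angles in rad, forces in N, time in s.
With the tool pointing down it reaches from about 0.325 to 1 m from the base axis. Payload 5.1 kg.
Tool frame: the origin (TCP) lies midway between the tips of the shut fingers; the grasp point (between the pads) lies 19 mm behind it; z points along the fingers, y is the direction in which the jaws open and shut (so a half turn about z gives the same grasp; the last joint's range is limited). The gripper opens to 85 mm and grips with 20 to 120 N. Pads are 22 mm wide; open, the fingers measure 114 mm over their backs; the gripper's body (76 mm by 85 mm) begins 54 mm behind the grasp point. The pads swing forward as they close: fully open they stand 13 mm farther back than shut.
Start: joints at [1.186, 0.124, 1.65, -0, 1.367, -0.083], TCP at [0.193, 0.621, 0.231] pointing down, gripper open.
Joint ranges: [-2.61, 2.61], [-1.02, 2.33], [0.03, 2.71], [-1.35, 4.49], [0.32, 2.68], [-2.91, 2.91]. Speed limits (rad/s): [2.57, 2.57, 3.14, 3.14, 3.14, 3.14].

### API

Orientations are given as a unit quaternion [w, x, y, z].
In Python, from plant import arm gives the robot as it stands.
- The arm moves only by the tool jog_arm, never from a script. Its argument "commands" is a list of rows, each an object of numbers: "fingers": the opening, from 0 (shut) to 1 (fully open); "x", "y", "z": the shift along the tool's x, y, z in mm; "roll": the turn about the tool's z in rad. In form: [{"fingers": .., "x": .., "y": .., "z": .., "roll": ..}, ...]. A call has 1 to 12 rows; each row is the pose to reach, as a shift and turn from the pose commanded when the call began, along the tool's axes at that moment; what a row does not reach only later rows make up. A row lasts 1/8 s, in which the tool goes at most 62.5 mm and 10.7 degrees, less where a joint would pass 70% of its speed; a pose out of reach is approached as far as the arm can. A call with a gripper value outside its range is refused whole. The fingers move at their own pace and stop on an object; "grip_force" is the grip in N (left out, the last holds). Time passes only in rows, so rows that repeat a pose let the fingers close. It gives the time, the measured TCP pose, the force and the opening at its end, in the units of the state.
- arm.state(): the state, without advancing time (a new reading comes with each control period).
- arm.capture(name): name is "side" or "top" or "wrist"; returns the picture (400x640x3 uint8, red, green, blue); there is no depth.
- arm.calibration(name): a dict with "vfov" (degrees; the focal length in pixels is half the picture's height over the tangent of half this angle, whatever the lens; pixels are square), "cx", "cy" (the principal point, pixels), "dist_coeffs" ([k1, k2, p1, p2, k3] as OpenCV has them; the pictures are not rectified), "R" (3x3) and "t" (3): a world point X has camera coordinates R X + t; the wrist camera has in their place "tool_from_camera" (4x4, takes a point from camera to tool coordinates, whose origin is the TCP and whose axes are the flange's). Camera axes: x right, y down, z forward; pixel columns grow to the right and rows downward; lengths in m; the calibration is good to about 2 mm. A picture is of the moment at which its call begins: read the wrist's pose just before it. calibration takes no time and is no camera call.
- arm.hand_in(): hands the job in, once; it reports no verdict.
The state is a dict: "t": time; "joint_positions": joint angles; "dq": joint speeds; "joint_efforts": joint torques, N m; "tool_pos": TCP position; "tool_rot": TCP orientation; "ft_force": force on the tool from outside, world axes, zero at the start; "torque": the same for the moment, N m; "finger_gap": opening from 0.0 (shut) to 1.0 (fully open).
Only numpy, scipy, OpenCV 4.12 (cv2) and the standard library are available. Lean on these libraries where they do the work, as an engineer would, in place of code of your own. Each camera call takes 0.05 s, during which the arm holds its last target. There are 200 camera calls.

### The job

The lens of the stage pin spot has just been refitted and its retaining ring is only hand-started: take the red-handled face spanner out of its wooden block, feel both of its pins fully down into the two holes of the ring, then turn the ring clockwise until it comes up tight against the lens, without forcing it, and put the spanner back in its block. Press lightly, do not touch the glass or bump the lamp with the gripper, and leave the other things on the bench where they are.

Things in the scene. Friction and masses are not known exactly. Their poses are not given: they have to be found in the camera images.
- spot: Stage pin spot standing nose up, fixed by its yoke to a 170 x 170 x 18 mm plywood board. Black housing, 90 mm across; its rim (96 mm across, 150.5 mm high) surrounds the bright ring. Yoke arms and two black knobs stand out along its y axis to 75 mm from the axis, up to 103 mm high. Origin: centre of the board's underside, on the bench; z up along the lamp's axis.
- ring_centre (a point): On the lamp's axis, level with the ring's upper face, 150 mm above the bench; axes as spot. Ring: 72 mm outside, 45 mm bore, 9 mm thick; two opposite 8 mm through holes 29 mm from the axis. Their line lies along the lamp's x axis turned by c - q about z (q: joint ring); c differs from lamp to lamp (-0.45 to 0.45 rad) and is not measured: see the holes, or feel for them.
- ring (a joint): Turn q of the ring, rad: grows as it is turned clockwise seen from above (tightened). Starts at 0 to 0.25, stops hard at 0.90 against the lens; stays where left. The thread rubs with 0.22 N m, so pins sliding over the face under less than 6 N do not drag it. More than 1.5 N m at the stop, or more than 60 N in all (down and sideways, both pins together) between spanner and lamp, is forcing.
- lens: Pale blue domed glass lens inside the ring, 43 mm across, fixed; its top lies 4 mm below the ring's face. Origin: centre of its underside, 14 mm below the ring's face. Not to be touched.
- spanner: Two-pin face spanner, 75 mm tall, about 180 g, pins down. Origin midway between the pin tips; x along the bar to pin_a, z up. Round-ended 6 mm pins, 7 mm long, at x = +-29 mm; over them 10 mm legs (z 7 to 25 mm), whose shoulders rest on the ring when the pins are in; steel bar 80 x 14 x 12 mm (z 25 to 37); red handle 36 mm wide, 14 mm thick along y, z 37 to 75 mm: grip it near z = 58 mm.
- pin_a (a point): Tip of the spanner's pin at x = +29 mm; axes as spanner. The two pins are alike: half a turn of the spanner makes no difference. Pins pressed on the ring's face, not yet in the holes, with more than 20 N in all scar it; a few newtons are enough to feel the holes.
- pin_b (a point): Tip of the spanner's pin at x = -29 mm; axes as spanner.
- holder: Wooden tool block, 62 mm along x, 110 along y, 45 high, fixed to the bench. Two 14 mm holes, 30 mm deep, at y = +-29 mm take the spanner's pins and legs, its bar then resting on the block's top (spanner's origin on the block's axis, 20 mm above its underside, spanner's x along the block's y, either way round). Origin: centre of its underside.
- polish: Amber bottle of guitar polish, 40 mm across, 105 mm tall, standing. Origin: centre of its underside. Bystander.
- filter: Amber colour filter in a round black frame, 62 mm across, 6 mm thick, lying flat. Origin: centre of its underside. Bystander.
- driver: Screwdriver with yellow handle, 160 mm long, about 25 mm thick, lying along its x axis. Origin: under its middle. Bystander.
- tuner: Clip-on tuner, black with a red clip, 78 x 34 mm, 14 mm high, lying flat. Origin: centre of the underside of its black body. Bystander.
Not all that is in view belongs to the job. Of the things that look like the spanner, the middle-sized one is meant.

How it is judged:
On the way, in this order (a step that is already met when the one before it is completed fails the run):
1. both pins of the spanner are down in the ring's two holes (horizontal distance between spanner and ring_centre below 0.004 m and z of each of pin_a, pin_b in the frame of ring_centre below -0.004 m), for 0.2 s.
2. the ring is turned up tight with both pins still in (all of step 1 and value of joint ring above 0.84 rad), for 0.2 s.
At the end, for the whole second after the job is handed in: The ring is up to its stop (joint ring above 0.84 of 0.90 rad), turned there with both pins in the holes; the spanner stands upright (within 0.1 rad) in its block, its origin within 6 mm of the block's axis and at most 23 mm above the block's underside (seated: 20 mm), released and at rest (value of joint ring above 0.84 rad and horizontal distance between spanner and holder below 0.006 m and z of spanner in the frame of holder below 0.023 m and angle between spanner's own z axis and vertical below 0.1 rad and linear speed of spanner below 0.02 m/s); the robot touches nothing.
It fails at once if the spanner is forced on the lamp (more than 60 N between them) (contact force between spanner and spot above 60 N).
It fails at once if the pins are pressed hard on the ring's face (more than 20 N while a pin is less than 2 mm down in its hole) (contact force between spanner and spot above 20 N and z of any of pin_a, pin_b in the frame of ring_centre above -0.002 m).
It fails at once if the spanner or the gripper touches the glass (contact force between any of spanner, the fingers and lens above 0.5 N).
It fails at once if the gripper touches the lamp (contact force between the fingers and spot above 2 N).
It fails at once if a bystander is moved more than 15 mm (distance of any of polish, filter, driver, tuner from where it was at the start of the episode above 0.015 m).
It also fails if it takes over 72 s, if anything falls off the work surface, if the arm or the gripper's body presses on something with over 40 N, if the wrist force passes 120 N, or if a joint passes its speed limit or range.

## Working session

There is one attempt and no reset: what is moved stays moved. The work goes in short steps, Python scripts to look and compute and a tool call to move; the robot and the scene stay as the last step left them, time stands still between calls to the robot, and variables do not carry over. Pictures are saved under pics/ and viewed, about 8 in all and at most 12, crops included, and the job is handed in when it is done.

Besides the shell and the picture viewer there is one more tool, called as name([rows], argument=value, ...), one row to a line, values as JSON. jog_arm: Moves the arm, as the interface text tells. Its arguments: {"type":"object","properties":{"commands":{"type":"array"},"grip_force":{"type":"number"}},"required":["commands"]}

```bash
ls; mkdir -p pics; python3 - <<'E'
from plant import arm
import cv2
for n in ("top","side"):
    cv2.imwrite(f"pics/{n}0.png",arm.capture(n)[...,::-1]); c=arm.calibration(n)
    print({k:c[k] for k in c})
print(arm.calibration("wrist")); print(arm.state())
E
```

```text
pics
{'vfov': 55.26797383744238, 'cx': 318.7851616977595, 'cy': 196.652728244457, 'dist_coeffs': array([-0.01611604,  0.        ,  0.        ,  0.        ,  0.        ]), 'R': array([[ 5.31327980e-02, -9.98587303e-01, -5.51559776e-04],
       [-9.75347342e-01, -5.17777618e-02, -2.14514863e-01],
       [ 2.14183260e-01,  1.19357372e-02, -9.76720569e-01]]), 't': array([0.02698906, 0.58811955, 0.91535631])}
{'vfov': 42.85518719144045, 'cx': 316.7553947756119, 'cy': 205.86942233817464, 'dist_coeffs': array([-0.12056259,  0.        ,  0.        ,  0.        ,  0.        ]), 'R': array([[-0.93734153, -0.34830736,  0.00853479],
       [-0.27667994,  0.72924786, -0.62581608],
       [ 0.21175237, -0.58896481, -0.77992396]]), 't': array([0.53549325, 0.17308771, 1.11847483])}
{'vfov': 63.0624855102985, 'cx': 321.6164706244511, 'cy': 199.79131854403013, 'dist_coeffs': array([-0.03827885,  0.        ,  0.        ,  0.        ,  0.        ]), 'tool_from_camera': array([[ 2.33518100e-04, -9.61375578e-01, -2.75239791e-01,
         6.97159492e-02],
       [ 9.99999970e-01,  2.46360786e-04, -1.208818
[... 207 characters left out ...]
't': 0.1, 'joint_positions': array([ 1.18636689e+00,  1.24444691e-01,  1.65154817e+00,  2.44520917e-06,
        1.36750873e+00, -8.26085355e-02]), 'dq': array([ 9.88799751e-04, -2.59846831e-03, -3.50572443e-03, -2.41913390e-04,
        5.14320540e-04,  3.76276622e-06]), 'joint_efforts': array([ 3.22910228e-04, -4.24929357e+01, -3.66652179e+01, -5.20021138e-05,
        4.01479847e-03, -2.84475027e-05]), 'tool_pos': array([0.19304087, 0.62008851, 0.23016649]), 'tool_rot': array([-2.22030850e-04,  1.50338474e-01,  9.88634125e-01, -9.28284670e-04]), 'ft_force': array([-1.5525579 ,  0.97128032, -0.1410323 ]), 'torque': array([0.03136431, 0.04081709, 0.01151516]), 'finger_gap': 1.0040505688431514}
```

View pics/top0.png

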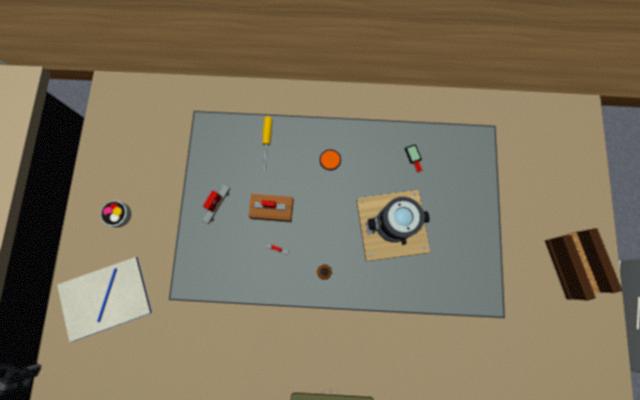

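View pics/side0.png

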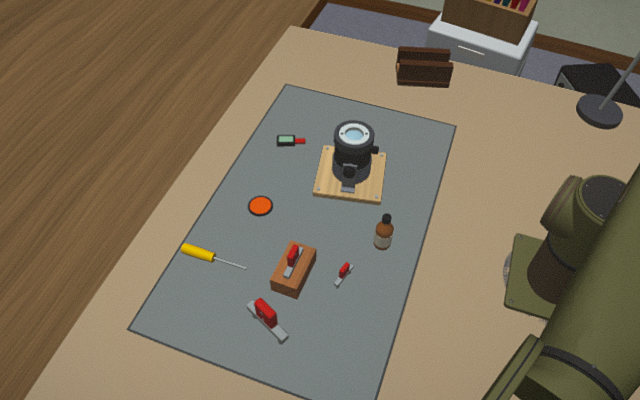

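Spanner look-alikes in the top picture: a large one lying at (215,203), one standing in the wooden block at (270,205), and a small one lying at (277,249). The one in the block is middle-sized and in its holder, so it fits. I'll enlarge the block and the lamp to confirm.

```bash
cat > h.py <<'E'
import numpy as np, cv2
from plant import arm
from scipy.spatial.transform import Rotation as Ro
def K(c):
    f=200/np.tan(np.radians(c["vfov"]/2)); return np.array([[f,0,c["cx"]],[0,f,c["cy"]],[0,0,1.]])
def pose(n,st=None):
    c=arm.calibration(n)
    if n!="wrist": return c,np.array(c["R"]),np.array(c["t"])
    q=st["tool_rot"]; T=np.eye(4); T[:3,:3]=Ro.from_quat([q[1],q[2],q[3],q[0]]).as_matrix(); T[:3,3]=st["tool_pos"]
    W=np.linalg.inv(T@c["tool_from_camera"]); return c,W[:3,:3],W[:3,3]
def plane(n,uv,z,st=None):
    "pixels -> world points at height z"
    c,R,t=pose(n,st); p=cv2.undistortPoints(np.array(uv,float).reshape(-1,1,2),K(c),c["dist_coeffs"]).reshape(-1,2)
    d=np.c_[p,np.ones(len(p))]@R; o=-R.T@t; return o+d*((z-o[2])/d[:,2])[:,None]
def proj(n,X,st=None):
    c,R,t=pose(n,st); return cv2.projectPoints(np.array(X,float).reshape(-1,3),cv2.Rodrigues(R)[0],t,K(c),c["dist_coeffs"])[0].reshape(-1,2)
E
python3 - <<'E'
from h import *
im=cv2.imread("pics/top0.png")
a=cv2.resize(im[180:280,190:310],None,fx=5,fy=5,interpolation=cv2.INTER_CUBIC)[:,:]
b=cv2.resize(im[180:270,350:440],None,fx=5,fy=5,interpolation=cv2.INTER_CUBIC)
a=cv2.resize(im[180:265,190:300],None,fx=3.6,fy=3.6,interpolation=cv2.INTER_CUBIC)
b=cv2.resize(im[180:265,350:440],None,fx=3.6,fy=3.6,interpolation=cv2.INTER_CUBIC)
cv2.imwrite("pics/crop0.png",np.hstack([a,b]))
print("spanner",plane("top",[(268,204)],.095), plane("top",[(254,206),(285,206)],.057))
print("ring", plane("top",[(403,217)],.15))
E
```

```text
spanner [[0.5538177  0.18206745 0.095     ]] [[0.55397995 0.22315306 0.057     ]
 [0.55821321 0.14358742 0.057     ]]
ring [[ 0.52927075 -0.1394468   0.15      ]]
```

View pics/crop0.png

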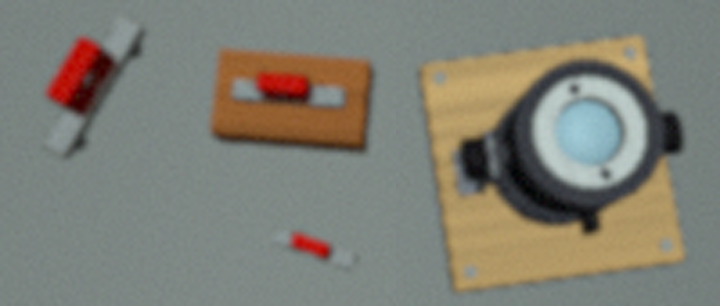

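The crop confirms it. The spanner in the block is middle-sized, its bar measures 80 mm, and the red handle is at crop (284,86). The ring's holes are at crop (575,89) and (606,174).

```bash
cat >> h.py <<'E'
def shift(st,X):
    "world target TCP -> tool shift in mm from the present pose; also tool-y yaw"
    q=st["tool_rot"]; R=Ro.from_quat([q[1],q[2],q[3],q[0]]).as_matrix()
    return np.round((np.array(X)-st["tool_pos"])@R*1e3,1), np.arctan2(R[1,1],R[0,1])
E
python3 - <<'E'
from h import *
b=plane("top",[(254.4,205),(285.8,206.7)],.057); print(b,b.mean(0),np.linalg.norm(b[0]-b[1]),np.arctan2(*(b[0]-b[1])[1::-1]))
h=plane("top",[(399.7,204.7),(408.3,228.3)],.15); print(h,h.mean(0),np.linalg.norm(h[0]-h[1]),np.arctan2(*(h[0]-h[1])[1::-1]))
print(plane("top",[(268.9,203.9)],.095))
print(shift(arm.state(),[.548,.183,.2]))
E
```

```text
[[0.55664382 0.22235914 0.057     ]
 [0.55649666 0.14140418 0.057     ]] [0.55657024 0.18188166 0.057     ] 0.0809550906361077 1.5689784265387647
[[ 0.55781455 -0.13160346  0.15      ]
 [ 0.50366377 -0.15176512  0.15      ]] [ 0.53073916 -0.14168429  0.15      ] 0.057782351131309036 0.35642289350548395
[[0.55418696 0.17986646 0.095     ]]
(array([-468.8, -311.8,   30.7]), np.float64(1.2689750826171018))
```

jog_arm([
  {"x": -469, "y": -312, "z": 30, "roll": 1.27},
  {"x": -469, "y": -312, "z": 30, "roll": 1.27},
  {"x": -469, "y": -312, "z": 30, "roll": 1.27},
  {"x": -469, "y": -312, "z": 30, "roll": 1.27},
  {"x": -469, "y": -312, "z": 30, "roll": 1.27},
  {"x": -469, "y": -312, "z": 30, "roll": 1.27},
  {"x": -469, "y": -312, "z": 30, "roll": 1.27},
  {"x": -469, "y": -312, "z": 30, "roll": 1.27},
  {"x": -469, "y": -312, "z": 30, "roll": 1.27},
  {"x": -469, "y": -312, "z": 30, "roll": 1.27},
  {"x": -469, "y": -312, "z": 30, "roll": 1.27},
  {"x": -469, "y": -312, "z": 30, "roll": 1.27},
])

```text
invalid input
```

```bash
python3 - <<'E'
from h import *
s=arm.state(); im=arm.capture("wrist")[...,::-1]; cv2.imwrite("pics/w1.png",im)
print(s["t"],s["tool_pos"],s["tool_rot"],s["joint_positions"],shift(s,[.556,.181,.059]))
np.save("s1.npy",s,allow_pickle=True)
print(proj("wrist",[[.556,.181,.095],[.5566,.2224,.057],[.5566,.1414,.057]],s))
E
```

```text
0.1 [0.19304087 0.62008851 0.23016649] [-2.22030850e-04  1.50338474e-01  9.88634125e-01 -9.28284670e-04] [ 1.18636689e+00  1.24444691e-01  1.65154817e+00  2.44520917e-06
  1.36750873e+00 -8.26085355e-02] (array([-477.1, -311. ,  171.7]), np.float64(1.2689750826171018))
[[ 94.1328885  526.84090742]
 [134.33704439 493.43352951]
 [ 87.48483337 501.18884546]]
```

View pics/w1.png

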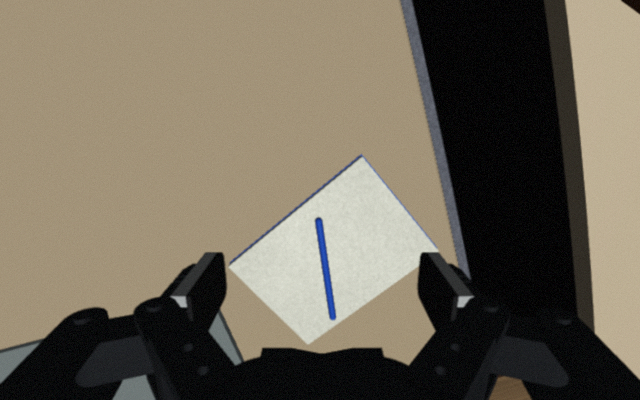

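The call was refused, probably because `fingers` was missing, so the arm hasn't moved. The picture shows only the paper and pen, and I'll resend with `fingers`.

jog_arm([
  {"fingers": 1, "x": -469, "y": -312, "z": 30, "roll": 1.27},
  {"fingers": 1, "x": -469, "y": -312, "z": 30, "roll": 1.27},
  {"fingers": 1, "x": -469, "y": -312, "z": 30, "roll": 1.27},
  {"fingers": 1, "x": -469, "y": -312, "z": 30, "roll": 1.27},
  {"fingers": 1, "x": -469, "y": -312, "z": 30, "roll": 1.27},
  {"fingers": 1, "x": -469, "y": -312, "z": 30, "roll": 1.27},
  {"fingers": 1, "x": -469, "y": -312, "z": 30, "roll": 1.27},
  {"fingers": 1, "x": -469, "y": -312, "z": 30, "roll": 1.27},
  {"fingers": 1, "x": -469, "y": -312, "z": 30, "roll": 1.27},
  {"fingers": 1, "x": -469, "y": -312, "z": 30, "roll": 1.27},
  {"fingers": 1, "x": -469, "y": -312, "z": 30, "roll": 1.27},
  {"fingers": 1, "x": -469, "y": -312, "z": 30, "roll": 1.27},
], grip_force=60)

```text
t: 1.65
tool_pos: [0.5475, 0.1844, 0.2013]
tool_rot: [-0.0, 0.707, 0.707, -0.0]
ft_force: [0.6, 0.5, -1.0]
finger_gap: 0.996
```

```bash
python3 - <<'E'
from h import *
s=arm.state(); im=arm.capture("wrist")[...,::-1]; cv2.imwrite("pics/w2.png",im)
print(s["t"],s["tool_pos"],s["tool_rot"],s["joint_positions"],shift(s,[.556,.181,.059]))
np.save("s2.npy",s,allow_pickle=True)
print(proj("wrist",[[.556,.181,.095],[.5566,.2224,.057],[.5566,.1414,.057]],s))
E
```

```text
1.65 [0.54754937 0.18436248 0.20125513] [-1.67776429e-04  7.06854693e-01  7.07358758e-01 -4.46187311e-05] [ 2.31760955e-01 -1.36948888e-02  1.84485480e+00  2.46716793e-04
  1.31068517e+00  2.30984616e-01] (array([ -3.4,   8.5, 142.3]), np.float64(0.0007128827388514661))
[[331.70308916 203.31110833]
 [331.53305795 145.5784011 ]
 [330.73932616 232.06794159]]
```

View pics/w2.png

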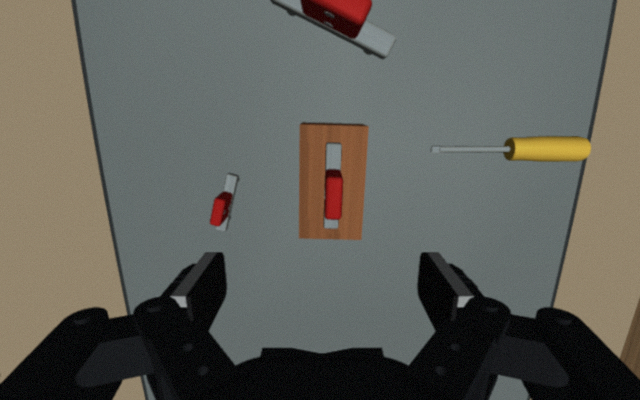

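The wrist picture shows the block with the bar from (333,143) to (331,229), the handle at about (334,195), the small spanner at left and the big one at top. I'll work out the bar from these pixels.

```bash
python3 - <<'E'
from h import *
s=np.load("s2.npy",allow_pickle=True).item()
b=plane("wrist",[(333.7,143.5),(331.2,229)],.057,s); print(b,b.mean(0),np.linalg.norm(b[0]-b[1]),np.arctan2(*(b[0]-b[1])[1::-1]))
im=cv2.imread("pics/w2.png"); hsv=cv2.cvtColor(im,cv2.COLOR_BGR2HSV)
m=((hsv[...,0]<5)|(hsv[...,0]>172))&(hsv[...,1]>170)&(hsv[...,2]>60); m[:,:310]=0;m[:,360:]=0;m[:140]=0;m[235:]=0
y,x=np.nonzero(m); print(x.min(),x.max(),y.min(),y.max(),[ (r,x[y==r].min(),x[y==r].max()) for r in range(y.min(),y.max()+1,6)])
c=b.mean(0); a=np.arctan2(*(b[0]-b[1])[1::-1]); u=np.array([np.cos(a),np.sin(a)]); v=np.array([-u[1],u[0]])
print(proj("wrist",[np.r_[c[:2]+i*.018*u+j*.007*v,.095] for i in(1,-1) for j in (1,-1)],s))
print(shift(s,np.r_[c[:2],.059]))
E
```

```text
[[0.55847734 0.22420941 0.057     ]
 [0.55700588 0.14449013 0.057     ]] [0.55774161 0.18434977 0.057     ] 0.07973286019123119 1.5523403094653634
325 342 173 218 [(173, np.int64(340), np.int64(340)), (179, np.int64(326), np.int64(342)), (185, np.int64(325), np.int64(342)), (191, np.int64(326), np.int64(341)), (197, np.int64(326), np.int64(341)), (203, np.int64(325), np.int64(341)), (209, np.int64(325), np.int64(341)), (215, np.int64(325), np.int64(340))]
[[325.64058835 176.88291072]
 [343.59719011 177.22841078]
 [324.6268525  220.49669305]
 [341.91144318 220.81020154]]
(array([ -0. ,  10.2, 142.3]), np.float64(0.0007128827388514661))
```

jog_arm([
  {"fingers": 1, "x": 0, "y": 10, "z": 60, "roll": 0.018},
  {"fingers": 1, "x": 0, "y": 10, "z": 110, "roll": 0.018},
  {"fingers": 1, "x": 0, "y": 10, "z": 140, "roll": 0.018},
  {"fingers": 1, "x": 0, "y": 10, "z": 140, "roll": 0.018},
  {"fingers": 0, "x": 0, "y": 10, "z": 140, "roll": 0.018},
  {"fingers": 0, "x": 0, "y": 10, "z": 140, "roll": 0.018},
  {"fingers": 0, "x": 0, "y": 10, "z": 140, "roll": 0.018},
  {"fingers": 0, "x": 0, "y": 10, "z": 140, "roll": 0.018},
  {"fingers": 0, "x": 0, "y": 10, "z": 140, "roll": 0.018},
  {"fingers": 0, "x": 0, "y": 10, "z": 140, "roll": 0.018},
  {"fingers": 0, "x": 0, "y": 10, "z": 140, "roll": 0.018},
], grip_force=60)

```text
t: 3.08
tool_pos: [0.5588, 0.1834, 0.0622]
tool_rot: [0.0, 0.714, 0.7, 0.0]
ft_force: [-1.5, -0.0, 5.6]
finger_gap: 0.156
```

Gripped: the gap of 13.3 mm fits the 14 mm handle. Next I lift and move to a viewing pose beside the lamp.

jog_arm([
  {"fingers": 0, "x": 0, "y": 0, "z": -20, "roll": 0},
  {"fingers": 0, "x": 0, "y": 0, "z": -60, "roll": 0},
  {"fingers": 0, "x": 0, "y": 0, "z": -120, "roll": 0},
  {"fingers": 0, "x": 0, "y": 0, "z": -180, "roll": 0},
  {"fingers": 0, "x": -50, "y": -12, "z": -200, "roll": 0.15},
  {"fingers": 0, "x": -110, "y": -26, "z": -200, "roll": 0.33},
  {"fingers": 0, "x": -170, "y": -40, "z": -200, "roll": 0.51},
  {"fingers": 0, "x": -230, "y": -55, "z": -200, "roll": 0.69},
  {"fingers": 0, "x": -290, "y": -69, "z": -200, "roll": 0.87},
  {"fingers": 0, "x": -335, "y": -80, "z": -200, "roll": 1.05},
  {"fingers": 0, "x": -349, "y": -83, "z": -200, "roll": 1.196},
  {"fingers": 0, "x": -349, "y": -83, "z": -200, "roll": 1.196},
])

```text
t: 4.58
tool_pos: [0.4681, -0.1649, 0.2615]
tool_rot: [-0.0, 0.984, 0.177, -0.0]
ft_force: [0.0, 0.7, -2.2]
finger_gap: 0.154
```

jog_arm([
  {"fingers": 0, "x": 0, "y": 0, "z": 0, "roll": 0},
  {"fingers": 0, "x": 0, "y": 0, "z": 0, "roll": 0},
])

```text
t: 4.82
tool_pos: [0.4689, -0.1632, 0.2614]
tool_rot: [-0.0, 0.984, 0.178, 0.0]
ft_force: [-0.2, -0.3, -2.6]
finger_gap: 0.156
```

```bash
python3 - <<'E'
from h import *
s=arm.state(); im=arm.capture("wrist")[...,::-1]; cv2.imwrite("pics/w3.png",cv2.resize(im[:,120:520],None,fx=1.5,fy=1.5,interpolation=cv2.INTER_CUBIC)); cv2.imwrite("pics/w3f.png",im)
print(s["t"],s["tool_pos"],s["tool_rot"],s["joint_positions"],s["ft_force"],s["torque"],s["finger_gap"])
np.save("s3.npy",s,allow_pickle=True)
print(proj("wrist",[[.5307,-.1417,.15],[.5578,-.1316,.15],[.5037,-.1518,.15]],s))
E
```

```text
4.825 [ 0.46886578 -0.16316398  0.26136547] [-7.19056991e-05  9.83985724e-01  1.78247268e-01  2.54673933e-05] [-4.43149804e-01 -2.41129681e-01  1.94877832e+00  1.47922520e-04
  1.43398647e+00  7.69216534e-01] [-0.15211729 -0.34915445 -2.62035984] [ 0.01212257 -0.02102931  0.00798993] 0.15624647654693122
[[324.77540785 113.79704784]
 [324.94535621  73.30650507]
 [324.65712974 151.91931122]]
```

View pics/w3.png

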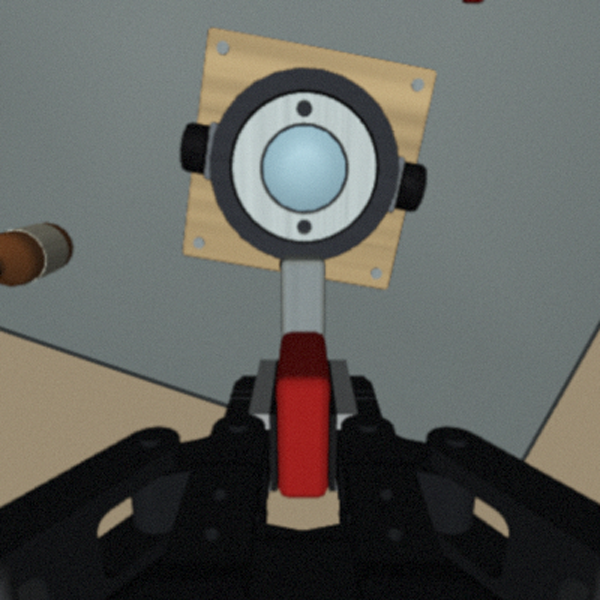

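Clear view. In crop pixels the ring holes are at (304.5,108) and (304.5,227), and the held bar's far end is at about (303.5,261), aligned with the holes. I'll refine this with subpixel measurements.

```bash
python3 - <<'E'
from h import *
s=np.load("s3.npy",allow_pickle=True).item(); im=cv2.imread("pics/w3f.png"); g=cv2.cvtColor(im,cv2.COLOR_BGR2GRAY).astype(float)
def cen(u,v,r=6):
    p=g[v-r:v+r+1,u-r:u+r+1]; w=np.clip(150-p,0,None); y,x=np.mgrid[v-r:v+r+1,u-r:u+r+1]; return (x*w).sum()/w.sum(),(y*w).sum()/w.sum()
hp=[cen(323,72),cen(323,151)]; h=plane("wrist",hp,.15,s); print(hp,h,h.mean(0),np.linalg.norm(h[0]-h[1]),np.arctan2(*(h[0]-h[1])[1::-1]))
# ring outer edge ellipse
m=((g>165)).astype(np.uint8); cs,_=cv2.findContours(m[:165,260:390].copy(),cv2.RETR_EXTERNAL,cv2.CHAIN_APPROX_NONE)
c=max(cs,key=cv2.contourArea); e=cv2.fitEllipse(c); print("ring ell",e); print(plane("wrist",[(e[0][0]+260,e[0][1])],.15,s))
for r in (180,190,200,210,218): print(r,[int(v) for v in g[r,302:345]])
print([int(v) for v in g[162:185,322]])
z=s["tool_pos"][2]-.0052
print(proj("wrist",[s["tool_pos"]+np.r_[.040*np.cos(.358)+0,.040*np.sin(.358),-.0052]],s), shift(s,np.r_[h.mean(0)[:2],.2]))
E
```

```text
[(np.float64(322.43779281624154), np.float64(71.89718896408121)), (np.float64(322.4106839060905), np.float64(150.76505614154473))] [[ 0.55806955 -0.12953334  0.15      ]
 [ 0.50392637 -0.14984618  0.15      ]] [ 0.53099796 -0.13968976  0.15      ] 0.057828150015534194 0.358918690005054
ring ell ((62.44199752807617, 110.73832702636719), (93.53887939453125, 96.3494873046875), 1.7170363664627075)
[[ 0.53218016 -0.13926001  0.15      ]]
180 [112, 111, 113, 120, 110, 99, 117, 133, 139, 142, 140, 143, 139, 138, 139, 142, 141, 142, 146, 143, 147, 142, 139, 143, 142, 144, 144, 145, 141, 140, 141, 141, 127, 116, 101, 144, 159, 160, 159, 154, 160, 156, 161]
190 [115, 113, 119, 118, 109, 96, 117, 129, 139, 145, 145, 142, 144, 138, 141, 136, 142, 141, 142, 141, 144, 145, 142, 144, 145, 144, 140, 142, 145, 140, 141, 136, 126, 112, 95, 108, 116, 115, 118, 119, 112, 118, 118]
200 [112, 114, 115, 114, 107, 94, 116, 132, 140, 145, 140, 142, 138, 140, 141, 137, 136, 141, 144, 146, 143, 144, 142, 146, 145, 143, 144, 137, 141, 146, 142, 135, 126, 108, 88, 106, 116, 112, 112, 115, 113, 115, 114]
210 [119, 114, 118, 121, 110, 95, 112, 124, 139, 147, 147, 142, 139, 140, 139, 144, 143, 140, 142, 146, 146, 145, 143, 142, 141, 141, 140, 140, 139, 143, 141, 134, 124, 109, 92, 108, 118, 116, 113, 116, 119, 116, 113]
218 [113, 115, 113, 119, 107, 90, 108, 126, 136, 145, 144, 146, 145, 142, 138, 141, 136, 141, 145, 145, 141, 146, 143, 144, 138, 140, 142, 140, 146, 142, 143, 134, 121, 107, 90, 107, 115, 114, 115, 114, 115, 116, 114]
[39, 47, 53, 53, 54, 55, 53, 55, 60, 62, 71, 94, 120, 134, 139, 141, 138, 142, 147, 143, 141, 143, 141]
[[323.39690165 175.14914013]] (array([66.4, -0.2, 61.4]), np.float64(-1.2123865098692055))
```

jog_arm([
  {"fingers": 0, "x": 20, "y": 0.2, "z": 0, "roll": 0},
  {"fingers": 0, "x": 45, "y": 0.4, "z": 10, "roll": 0},
  {"fingers": 0, "x": 65.3, "y": 0.4, "z": 30, "roll": 0},
  {"fingers": 0, "x": 65.3, "y": 0.4, "z": 50, "roll": 0},
  {"fingers": 0, "x": 65.3, "y": 0.4, "z": 61, "roll": 0},
  {"fingers": 0, "x": 65.3, "y": 0.4, "z": 61, "roll": 0},
  {"fingers": 0, "x": 65.3, "y": 0.4, "z": 61, "roll": 0},
  {"fingers": 0, "x": 65.3, "y": 0.4, "z": 61, "roll": 0},
])

```text
t: 5.88
tool_pos: [0.5304, -0.1421, 0.2016]
tool_rot: [0.001, 0.984, 0.177, 0.001]
ft_force: [0.1, -0.1, -1.9]
finger_gap: 0.156
```

```bash
python3 - <<'E'
from h import *
s=arm.state(); im=arm.capture("wrist")[...,::-1]; cv2.imwrite("pics/w4.png",cv2.resize(im[130:330,220:420],None,fx=3,fy=3,interpolation=cv2.INTER_CUBIC))
t=np.load("s3.npy",allow_pickle=True).item()
print(s["t"],s["tool_pos"],s["tool_rot"],s["ft_force"],s["torque"], (shift(t,s["tool_pos"])))
np.save("s4.npy",s,allow_pickle=True)
E
```

```text
5.875 [ 0.53038206 -0.14211203  0.2015693 ] [5.54428022e-04 9.84252236e-01 1.76766640e-01 8.84908626e-04] [ 0.06325585 -0.14555579 -1.85012674] [-0.0425507  -0.04689327 -0.02100919] (array([65. ,  1.9, 59.8]), np.float64(-1.2123865098692055))
```

View pics/w4.png

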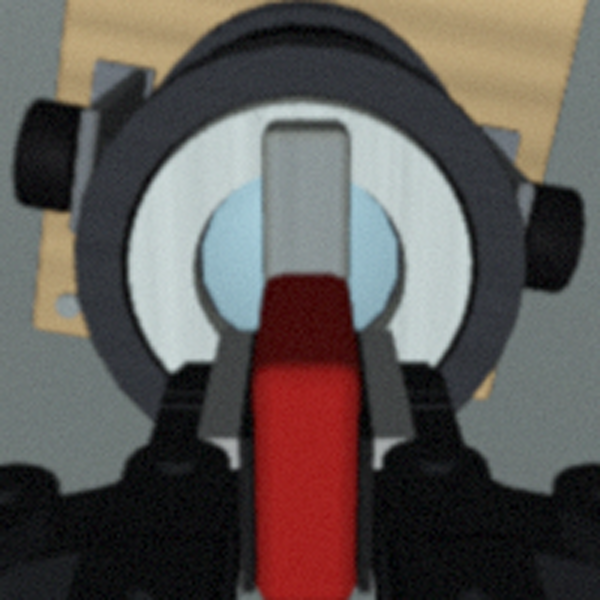

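In the crop the ring's outer edge spans columns 127–473 (centre 300), and the bar spans 262–350 (centre 306). The spanner is therefore about 1 mm off in tool y. I'll fit the ring's edge circle and read the pose again.

```bash
python3 - <<'E'
from h import *
from scipy.optimize import least_squares
s=arm.state(); im=arm.capture("wrist"); cv2.imwrite("pics/w5f.png",im[...,::-1]); print(s["t"],s["tool_pos"],s["tool_rot"])
g=cv2.GaussianBlur(im.mean(2),(3,3),0); P=[]
c0=plane("wrist",[(320,218)],.15,s)[0]
for a in np.radians(np.r_[-20:75:3,105:200:3]):       # image rays, up = 90deg, from the ring centre
    for r in np.arange(48,72,.25):
        u,v=320+r*np.cos(a),218-r*np.sin(a)
        if cv2.getRectSubPix(g.astype(np.float32),(1,1),(u,v))[0,0]<125: P.append((u,v));break
W=plane("wrist",P,.15,s)[:,:2]
f=least_squares(lambda p:np.hypot(*(W-p[:2]).T)-p[2],[*c0[:2],.036],loss="soft_l1",f_scale=.0005); print("ring",f.x,np.std(f.fun),len(W))
q=shift(s,np.r_[f.x[:2],.15]); print("ring in tool mm",q)
# bar: edges by column profile & tip row
for r in (180,190,200,210): 
    row=g[r,295:350]; print(r,[int(x) for x in row])
print([int(x) for x in g[160:182,322]])
z=s["tool_pos"][2]-.0052; E=plane("wrist",[(322,171.0)],z,s); print(shift(s,E[0]))
E
```

```text
5.925 [ 0.53034371 -0.1420438   0.2014185 ] [4.82885427e-04 9.84243784e-01 1.76814477e-01 7.62145489e-04]
ring [ 0.5310767  -0.13961424  0.03606682] 0.0004961252956517221 64
ring in tool mm (array([ 1.5, -2.1, 51.4]), np.float64(-1.2152990167684858))
180 [200, 200, 201, 204, 206, 206, 205, 201, 198, 197, 192, 171, 140, 125, 133, 142, 147, 147, 146, 145, 143, 142, 141, 143, 145, 147, 146, 145, 145, 145, 147, 147, 147, 146, 145, 145, 145, 144, 139, 129, 119, 131, 166, 191, 199, 200, 200, 200, 199, 198, 198, 200, 202, 203, 201]
190 [203, 201, 201, 203, 205, 203, 200, 196, 192, 190, 186, 169, 141, 128, 133, 141, 147, 147, 146, 144, 142, 142, 142, 143, 144, 146, 147, 146, 145, 146, 147, 147, 146, 145, 146, 146, 145, 143, 137, 127, 120, 134, 167, 191, 198, 199, 199, 199, 200, 199, 200, 202, 203, 203, 201]
200 [181, 182, 183, 184, 185, 186, 188, 190, 192, 194, 192, 175, 145, 128, 131, 140, 146, 147, 146, 145, 144, 142, 142, 143, 144, 146, 146, 146, 146, 146, 146, 146, 146, 145, 144, 143, 143, 142, 136, 126, 118, 129, 160, 182, 185, 183, 182, 182, 181, 179, 176, 170, 157, 151, 165]
210 [182, 183, 184, 185, 185, 185, 186, 187, 188, 188, 187, 173, 147, 129, 130, 139, 146, 147, 145, 145, 144, 143, 142, 142, 144, 146, 147, 146, 146, 145, 144, 144, 143, 143, 143, 144, 144, 142, 136, 126, 120, 135, 163, 179, 181, 180, 178, 178, 178, 177, 176, 175, 175, 175, 175]
[54, 59, 75, 103, 142, 179, 198, 201, 189, 154, 106, 75, 74, 95, 120, 134, 140, 143, 146, 147, 145, 146]
(array([41.9, -0.6,  5.3]), np.float64(-1.2152990167684858))
```

jog_arm([
  {"fingers": 0, "x": 0.5, "y": -1.5, "z": 3, "roll": -0.003},
  {"fingers": 0, "x": 0.5, "y": -1.5, "z": 6, "roll": -0.003},
  {"fingers": 0, "x": 0.5, "y": -1.5, "z": 7, "roll": -0.003},
  {"fingers": 0, "x": 0.5, "y": -1.5, "z": 7, "roll": -0.003},
  {"fingers": 0, "x": 0.5, "y": -1.5, "z": 7, "roll": -0.003},
])

```text
t: 6.6
tool_pos: [0.53, -0.1401, 0.1934]
tool_rot: [0.0, 0.984, 0.178, 0.0]
ft_force: [0.2, -0.9, -1.9]
finger_gap: 0.156
```

```bash
python3 - <<'E'
from h import *
s=arm.state(); print(s["t"],s["tool_pos"],s["ft_force"],s["torque"],shift(s,[.5311,-.1396,.1922]))
E
```

```text
6.6 [ 0.53002619 -0.14014642  0.19335151] [ 0.1586216  -0.92100271 -1.93973838] [-0.0519806   0.01303281 -0.0114448 ] (array([ 1.2, -0.1,  1.2]), np.float64(-1.2120404914555332))
```

jog_arm([
  {"fingers": 0, "x": 0.2, "y": 0.4, "z": 0.5, "roll": 0},
  {"fingers": 0, "x": 0.2, "y": 0.4, "z": 1, "roll": 0},
  {"fingers": 0, "x": 0.2, "y": 0.4, "z": 1.5, "roll": 0},
  {"fingers": 0, "x": 0.2, "y": 0.4, "z": 2, "roll": 0},
  {"fingers": 0, "x": 0.2, "y": 0.4, "z": 2, "roll": 0},
])

```text
t: 7.22
tool_pos: [0.5303, -0.1404, 0.1912]
tool_rot: [-0.0, 0.984, 0.178, -0.0]
ft_force: [-0.6, -0.3, -2.1]
finger_gap: 0.155
```

```bash
cat > r.py <<'E'
from h import *
s=arm.state(); print(s["t"],s["tool_pos"],s["ft_force"],s["torque"],shift(s,[.5311,-.1396,.1922]))
E
python3 r.py
```

```text
7.225 [ 0.53026411 -0.14039711  0.19123545] [-0.56205023 -0.3096581  -2.14480803] [-0.00790261  0.03632207 -0.07114903] (array([ 1.1, -0.5, -1. ]), np.float64(-1.2119921621608842))
```

jog_arm([
  {"fingers": 0, "x": 0, "y": 0, "z": 0.5, "roll": 0},
  {"fingers": 0, "x": 0, "y": 0, "z": 1, "roll": 0},
  {"fingers": 0, "x": 0, "y": 0, "z": 1.5, "roll": 0},
  {"fingers": 0, "x": 0, "y": 0, "z": 1.5, "roll": 0},
])

```text
t: 7.72
tool_pos: [0.5302, -0.1404, 0.1897]
tool_rot: [-0.0, 0.984, 0.178, -0.0]
ft_force: [0.6, 0.2, -2.0]
finger_gap: 0.159
```

```bash
python3 r.py
```

```text
7.725 [ 0.53024666 -0.14041197  0.18973283] [ 0.55702811  0.22314753 -1.98888255] [ 0.01684694 -0.02546698 -0.01618814] (array([ 1.1, -0.5, -2.5]), np.float64(-1.212017339817038))
```

jog_arm([
  {"fingers": 0, "x": 0, "y": 0, "z": 0.7, "roll": 0},
  {"fingers": 0, "x": 0, "y": 0, "z": 1.4, "roll": 0},
  {"fingers": 0, "x": 0, "y": 0, "z": 2.1, "roll": 0},
  {"fingers": 0, "x": 0, "y": 0, "z": 2.8, "roll": 0},
  {"fingers": 0, "x": 0, "y": 0, "z": 3.3, "roll": 0},
  {"fingers": 0, "x": 0, "y": 0, "z": 3.3, "roll": 0},
])

```text
t: 8.48
tool_pos: [0.5303, -0.1404, 0.1865]
tool_rot: [-0.0, 0.984, 0.178, -0.0]
ft_force: [0.9, 0.1, -2.9]
finger_gap: 0.152
```

```bash
python3 r.py
```

```text
8.475 [ 0.53026935 -0.14041157  0.18645071] [ 0.9172001   0.11641771 -2.87074205] [-0.00280852  0.03134472  0.01407919] (array([ 1.1, -0.5, -5.7]), np.float64(-1.21202888066581))
```

The pins are about 5.7 mm down with almost no side force. Now I turn clockwise, compensating for the spanner's 1 mm offset from the TCP.

jog_arm([
  {"fingers": 0, "x": 0, "y": 0, "z": 0.5, "roll": 0},
  {"fingers": 0, "x": 0, "y": -0.1, "z": 0.5, "roll": 0.08},
  {"fingers": 0, "x": -0.1, "y": -0.2, "z": 0.5, "roll": 0.16},
  {"fingers": 0, "x": -0.1, "y": -0.3, "z": 0.5, "roll": 0.24},
  {"fingers": 0, "x": -0.1, "y": -0.3, "z": 0.5, "roll": 0.24},
])

```text
t: 9.1
tool_pos: [0.5302, -0.1405, 0.186]
tool_rot: [0.0, 0.998, 0.06, 0.0]
ft_force: [1.3, -0.9, -2.7]
finger_gap: 0.157
```

```bash
python3 r.py
```

```text
9.1 [ 0.53024007 -0.14051212  0.18603944] [ 1.34497189 -0.90250266 -2.6949564 ] [-0.30202737 -0.17255759  0.09777295] (array([ 1. , -0.8, -6.2]), np.float64(-1.4509158450913247))
```

jog_arm([
  {"fingers": 0, "x": 0, "y": -0.1, "z": 0, "roll": 0.08},
  {"fingers": 0, "x": 0, "y": -0.2, "z": 0, "roll": 0.16},
  {"fingers": 0, "x": 0, "y": -0.3, "z": 0, "roll": 0.24},
  {"fingers": 0, "x": 0, "y": -0.3, "z": 0, "roll": 0.3},
])

```text
t: 9.6
tool_pos: [0.5303, -0.1404, 0.1861]
tool_rot: [0.001, 0.996, -0.091, 0.0]
ft_force: [0.4, -1.9, -3.3]
finger_gap: 0.155
```

```bash
python3 r.py; python3 - <<'E'
from h import *
im=arm.capture("wrist")[...,::-1]; a=cv2.resize(im[100:330,200:440],None,fx=2,fy=2,interpolation=cv2.INTER_CUBIC)
t=arm.capture("side")[...,::-1]; b=cv2.resize(t[70:210,300:400],None,fy=460/140,fx=460/140,interpolation=cv2.INTER_CUBIC)
cv2.imwrite("pics/w6.png",np.hstack([a,b[:, :320]]))
E
```

```text
9.6 [ 0.53025105 -0.140418    0.18607657] [ 0.40247553 -1.94409268 -3.34931112] [-0.46250412 -0.22576824  0.18918903] (array([ 0.7, -0.9, -6.1]), np.float64(-1.7520900892649562))
```

View pics/w6.png

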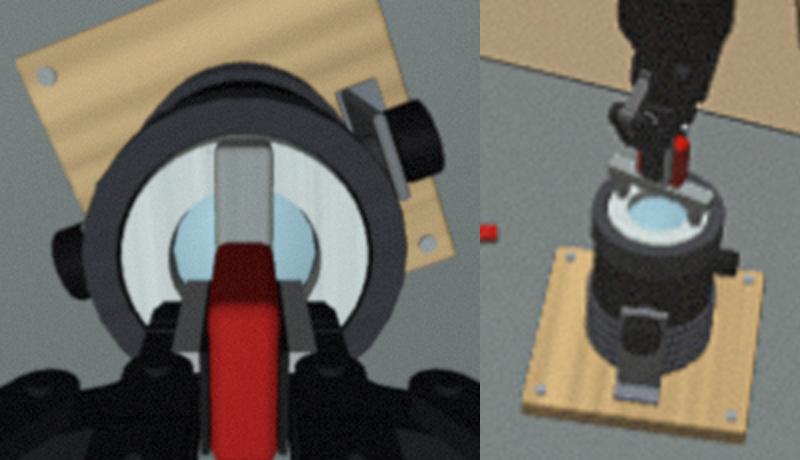

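In the wrist view the bar (column 245) is centred on the ring (244) and no uncovered hole shows. The side view shows both legs on the ring. The moment of 0.19 N·m is about the thread's friction, so the ring is turning.

jog_arm([
  {"fingers": 0, "x": 0, "y": -0.1, "z": 0, "roll": 0.05},
  {"fingers": 0, "x": 0, "y": -0.1, "z": 0, "roll": 0.1},
  {"fingers": 0, "x": 0, "y": -0.1, "z": 0, "roll": 0.1},
])

```text
t: 10.07
tool_pos: [0.5302, -0.1403, 0.1861]
tool_rot: [0.001, 0.99, -0.139, 0.0]
ft_force: [1.8, -3.4, -3.4]
finger_gap: 0.158
```

```bash
python3 r.py
```

```text
10.075 [ 0.53019634 -0.14029369  0.18610707] [ 1.83853967 -3.44741327 -3.3902283 ] [-0.69798403 -0.24718421  0.12660724] (array([ 0.7, -0.9, -6.1]), np.float64(-1.8499507525040357))
```

jog_arm([
  {"fingers": 0, "x": 0, "y": 0, "z": 0, "roll": 0.02},
  {"fingers": 0, "x": 0, "y": 0, "z": 0, "roll": 0.04},
  {"fingers": 0, "x": 0, "y": 0, "z": 0, "roll": 0.04},
])

```text
t: 10.45
tool_pos: [0.5302, -0.1402, 0.1861]
tool_rot: [0.0, 0.987, -0.16, 0.0]
ft_force: [0.8, -5.0, -3.8]
finger_gap: 0.159
```

```bash
python3 r.py
```

```text
10.45 [ 0.53018335 -0.14017654  0.18614282] [ 0.81580519 -4.97121325 -3.80835939] [-1.07847856 -0.27523915  0.1840489 ] (array([ 0.7, -0.8, -6.1]), np.float64(-1.8919107320687203))
```

Side force is building (−5 N in world y), so I ease the tool 0.5 mm that way while turning.

jog_arm([
  {"fingers": 0, "x": 0, "y": 0.5, "z": 0, "roll": 0},
  {"fingers": 0, "x": 0, "y": 0.5, "z": 0, "roll": 0.02},
  {"fingers": 0, "x": 0, "y": 0.5, "z": 0, "roll": 0.04},
  {"fingers": 0, "x": 0, "y": 0.5, "z": 0, "roll": 0.04},
])

```text
t: 10.95
tool_pos: [0.5301, -0.1402, 0.1861]
tool_rot: [-0.0, 0.984, -0.18, 0.0]
ft_force: [2.0, -4.0, -3.5]
finger_gap: 0.157
```

```bash
python3 r.py
```

```text
10.95 [ 0.53006913 -0.14023853  0.18613688] [ 1.98088916 -3.95730822 -3.50328026] [-0.82579113 -0.44545108  0.15025513] (array([ 0.7, -1. , -6.1]), np.float64(-1.9323090501040394))
```

jog_arm([
  {"fingers": 0, "x": 0, "y": 0, "z": 0, "roll": 0.02},
  {"fingers": 0, "x": 0, "y": 0, "z": 0, "roll": 0.03},
  {"fingers": 0, "x": 0, "y": 0, "z": 0, "roll": 0.03},
])

```text
t: 11.32
tool_pos: [0.53, -0.1403, 0.1862]
tool_rot: [-0.0, 0.981, -0.194, 0.0]
ft_force: [3.2, -4.2, -2.8]
finger_gap: 0.152
```

```bash
python3 r.py
```

```text
11.325 [ 0.53001553 -0.14026264  0.18616603] [ 3.23827684 -4.19282592 -2.7616466 ] [-0.85377427 -0.48533751  0.19349266] (array([ 0.8, -1. , -6. ]), np.float64(-1.9621847359088986))
```

jog_arm([
  {"fingers": 0, "x": 0, "y": 0.4, "z": 0, "roll": 0.01},
  {"fingers": 0, "x": 0, "y": 0.4, "z": 0, "roll": 0.03},
  {"fingers": 0, "x": 0, "y": 0.4, "z": 0, "roll": 0.03},
])

```text
t: 11.7
tool_pos: [0.5299, -0.1404, 0.1862]
tool_rot: [-0.0, 0.978, -0.209, 0.0]
ft_force: [3.2, -1.8, -2.0]
finger_gap: 0.153
```

```bash
python3 r.py
```

```text
11.7 [ 0.52992511 -0.14038599  0.18615216] [ 3.22234953 -1.80550481 -2.04829795] [-0.41090308 -0.65984171  0.14794055] (array([ 0.8, -1.2, -6. ]), np.float64(-1.9923595806275887))
```

jog_arm([
  {"fingers": 0, "x": 0, "y": 0, "z": 0, "roll": 0.02},
  {"fingers": 0, "x": 0, "y": 0, "z": 0, "roll": 0.03},
  {"fingers": 0, "x": 0, "y": 0, "z": 0, "roll": 0.03},
])

```text
t: 12.08
tool_pos: [0.5299, -0.1404, 0.1861]
tool_rot: [-0.0, 0.975, -0.224, 0.0]
ft_force: [3.7, -2.2, -2.5]
finger_gap: 0.156
```

```bash
python3 r.py
```

```text
12.075 [ 0.52990186 -0.14043086  0.18612233] [ 3.72524507 -2.1509321  -2.49580982] [-0.29532338 -0.78188673  0.23499097] (array([ 0.7, -1.3, -6.1]), np.float64(-2.022166749718664))
```

jog_arm([
  {"fingers": 0, "x": 0, "y": 0, "z": 0, "roll": 0.02},
  {"fingers": 0, "x": 0, "y": 0, "z": 0, "roll": 0.03},
  {"fingers": 0, "x": 0, "y": 0, "z": 0, "roll": 0.03},
])

```text
t: 12.45
tool_pos: [0.5299, -0.1405, 0.1861]
tool_rot: [-0.0, 0.971, -0.238, 0.0]
ft_force: [3.1, -0.5, -1.7]
finger_gap: 0.15
```

```bash
python3 r.py
```

```text
12.45 [ 0.52986921 -0.14045225  0.18609364] [ 3.09309874 -0.49490464 -1.67487707] [-0.10662663 -0.78419687  0.18970485] (array([ 0.7, -1.3, -6.1]), np.float64(-2.0521803920167))
```

jog_arm([
  {"fingers": 0, "x": 0, "y": 0, "z": 0, "roll": 0.01},
  {"fingers": 0, "x": 0, "y": 0, "z": 0, "roll": 0.02},
  {"fingers": 0, "x": 0, "y": 0, "z": 0, "roll": 0.02},
])

```text
t: 12.82
tool_pos: [0.5299, -0.1405, 0.1861]
tool_rot: [-0.0, 0.969, -0.248, 0.0]
ft_force: [2.7, 0.0, -1.7]
finger_gap: 0.156
```

```bash
python3 r.py
```

```text
12.825 [ 0.52985257 -0.14049471  0.18609371] [ 2.73053014  0.04546244 -1.68799492] [ 0.0070599  -0.87292226  0.1881253 ] (array([ 0.7, -1.4, -6.1]), np.float64(-2.072139886574958))
```

jog_arm([
  {"fingers": 0, "x": 0, "y": 0, "z": 0, "roll": 0.01},
  {"fingers": 0, "x": 0, "y": 0, "z": 0, "roll": 0.02},
  {"fingers": 0, "x": 0, "y": 0, "z": 0, "roll": 0.02},
])

```text
t: 13.2
tool_pos: [0.5298, -0.1405, 0.1861]
tool_rot: [-0.0, 0.966, -0.258, 0.0]
ft_force: [4.9, 1.4, -0.3]
finger_gap: 0.156
```

```bash
python3 r.py
```

```text
13.2 [ 0.52983983 -0.1405249   0.18608488] [ 4.88127084  1.41450257 -0.25144678] [ 0.09958961 -0.9645555   0.16733998] (array([ 0.6, -1.4, -6.1]), np.float64(-2.0921434741113716))
```

jog_arm([
  {"fingers": 0, "x": 0, "y": 0, "z": 0, "roll": 0.01},
  {"fingers": 0, "x": 0, "y": 0, "z": 0, "roll": 0.02},
  {"fingers": 0, "x": 0, "y": 0, "z": 0, "roll": 0.02},
])

```text
t: 13.58
tool_pos: [0.5299, -0.1406, 0.1861]
tool_rot: [-0.0, 0.964, -0.267, 0.0]
ft_force: [3.7, 0.9, -1.2]
finger_gap: 0.156
```

```bash
python3 r.py
```

```text
13.575 [ 0.52986945 -0.14056329  0.18609727] [ 3.72628746  0.86715658 -1.19477908] [ 0.18833496 -0.88515126  0.57305581] (array([ 0.6, -1.5, -6.1]), np.float64(-2.111639981151997))
```

The moment jumped from 0.17 to 0.57 N·m, so the ring is meeting its stop. One small nudge will confirm it.

jog_arm([
  {"fingers": 0, "x": 0, "y": 0, "z": 0, "roll": 0.007},
  {"fingers": 0, "x": 0, "y": 0, "z": 0, "roll": 0.007},
  {"fingers": 0, "x": 0, "y": 0, "z": 0, "roll": 0.007},
])

```text
t: 13.95
tool_pos: [0.5299, -0.1406, 0.1861]
tool_rot: [-0.0, 0.963, -0.271, 0.0]
ft_force: [5.1, 1.2, -1.0]
finger_gap: 0.159
```

```bash
python3 r.py; python3 - <<'E'
from h import *
im=arm.capture("wrist")[...,::-1]; cv2.imwrite("pics/w7f.png",im)
E
```

```text
13.95 [ 0.52987686 -0.14055293  0.18611612] [ 5.14636454  1.1903775  -0.97853291] [ 0.3097901  -0.97442763  0.61524453] (array([ 0.5, -1.5, -6.1]), np.float64(-2.118744298029926))
```

The ring is tight at about 0.6 N·m, with 0.90 rad turned. I relieve the backlash slightly, lift straight out, then carry the spanner back above the block, turning it the other way.

jog_arm([
  {"fingers": 0, "x": 0, "y": 0, "z": 0, "roll": -0.02},
  {"fingers": 0, "x": 0, "y": 0, "z": -2, "roll": -0.02},
  {"fingers": 0, "x": 0, "y": 0, "z": -5, "roll": -0.02},
  {"fingers": 0, "x": 0, "y": 0, "z": -10, "roll": -0.02},
  {"fingers": 0, "x": 0, "y": 0, "z": -30, "roll": -0.02},
  {"fingers": 0, "x": 0, "y": 0, "z": -70, "roll": -0.02},
  {"fingers": 0, "x": 0, "y": 0, "z": -70, "roll": -0.02},
  {"fingers": 0, "x": 0, "y": 0, "z": -70, "roll": -0.02},
])

```text
t: 15.0
tool_pos: [0.5293, -0.1407, 0.2559]
tool_rot: [0.0, 0.965, -0.261, -0.0]
ft_force: [-0.8, -0.1, -2.9]
finger_gap: 0.155
```

```bash
python3 r.py; python3 - <<'E'
from h import *
s=arm.state(); print(shift(s,[.5588,.1834,.20]),s["joint_positions"])
E
```

```text
15.0 [ 0.52925701 -0.14066419  0.25590657] [-0.79433914 -0.07901631 -2.871586  ] [-0.03736108  0.04382688 -0.03408858] (array([ 1.1, -1.9, 63.7]), np.float64(-2.099330640136899))
(array([-137.9, -294.8,   55.9]), np.float64(-2.099330640136899)) [-3.57632813e-01 -1.17253471e-01  1.85064163e+00 -3.44043686e-04
  1.40898771e+00  1.74175355e+00]
```

jog_arm([
  {"fingers": 0, "x": -10, "y": -22, "z": 0, "roll": -0.17},
  {"fingers": 0, "x": -20, "y": -44, "z": 0, "roll": -0.35},
  {"fingers": 0, "x": -30, "y": -66, "z": 0, "roll": -0.53},
  {"fingers": 0, "x": -40, "y": -90, "z": 0, "roll": -0.71},
  {"fingers": 0, "x": -50, "y": -115, "z": 0, "roll": -0.89},
  {"fingers": 0, "x": -60, "y": -138, "z": 0, "roll": -1.07},
  {"fingers": 0, "x": -70, "y": -160, "z": 10, "roll": -1.25},
  {"fingers": 0, "x": -80, "y": -182, "z": 20, "roll": -1.43},
  {"fingers": 0, "x": -90, "y": -204, "z": 30, "roll": -1.61},
  {"fingers": 0, "x": -98, "y": -222, "z": 40, "roll": -1.79},
  {"fingers": 0, "x": -105, "y": -238, "z": 50, "roll": -1.97},
  {"fingers": 0, "x": -105, "y": -238, "z": 55, "roll": -2.08},
])

```text
t: 16.5
tool_pos: [0.5573, 0.1187, 0.1979]
tool_rot: [-0.002, 0.712, 0.702, -0.002]
ft_force: [-0.1, -0.1, -2.7]
finger_gap: 0.159
```

jog_arm([
  {"fingers": 0, "x": 0, "y": 0, "z": 0, "roll": 0},
  {"fingers": 0, "x": 0, "y": 0, "z": 0, "roll": 0},
  {"fingers": 0, "x": 0, "y": 0, "z": 0, "roll": 0},
])

```text
t: 16.88
tool_pos: [0.559, 0.1176, 0.2011]
tool_rot: [0.0, 0.714, 0.7, -0.0]
ft_force: [1.1, -0.7, -1.3]
finger_gap: 0.154
```

```bash
python3 r.py; python3 - <<'E'
from h import *
s=arm.state(); np.save("s8.npy",s,allow_pickle=True)
im=arm.capture("wrist")[...,::-1]; cv2.imwrite("pics/w8f.png",im); a=cv2.resize(im[20:280,200:440],None,fx=2,fy=2,interpolation=cv2.INTER_CUBIC)
t=arm.capture("top")[...,::-1]; cv2.imwrite("pics/t8.png",t); b=cv2.resize(t[185:250,365:440],None,fy=4.2,fx=4.2,interpolation=cv2.INTER_CUBIC)
o=np.zeros((520,480+b.shape[1],3),np.uint8); o[:,:480]=a; o[:b.shape[0],480:]=b; cv2.imwrite("pics/w8.png",o)
print(shift(s,[.5588,.1834,.0622]))
E
```

```text
16.875 [0.55904237 0.11758508 0.20110923] [ 1.14350889 -0.71901277 -1.3062005 ] [ 0.0108484  -0.01811353  0.02334485] (array([-257.7,  -22.7,    8.9]), np.float64(-0.02030523265939338))
(array([ 65.8,  -1.6, 138.9]), np.float64(-0.02030523265939338))
```

View pics/w8.png

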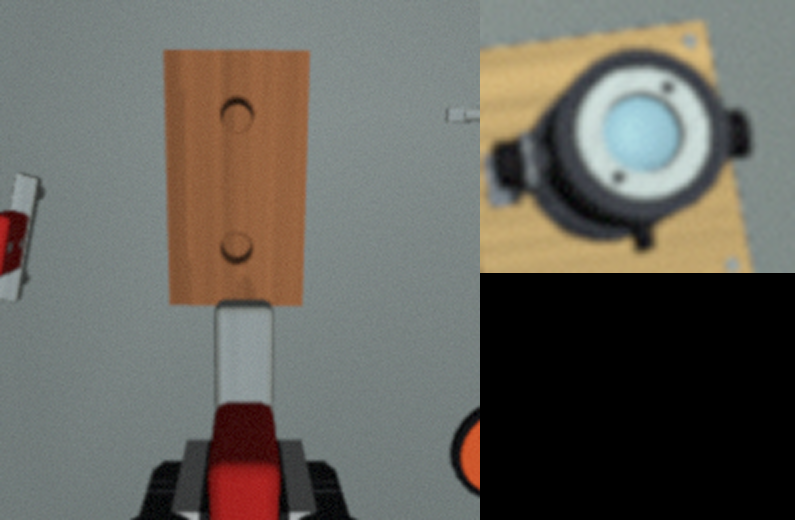

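The ring's holes have moved to crop (667,87) and (618,178). The block's holes are at crop (237,115) and (237,248), and the held bar is centred on column 245. I'll compute the alignment and the ring angle.

```bash
python3 - <<'E'
from h import *
s=np.load("s8.npy",allow_pickle=True).item()
h=plane("top",[((667-480)/4.2+365,87/4.2+185),((618-480)/4.2+365,178/4.2+185)],.15); print("ring line",np.arctan2(*(h[0]-h[1])[1::-1]),np.linalg.norm(h[0]-h[1]))
b=plane("wrist",[(318.5,77.5),(318.5,144)],.045,s); print(b,b.mean(0),np.linalg.norm(b[0]-b[1]),np.arctan2(*(b[0]-b[1])[1::-1]))
print("block in tool",shift(s,b.mean(0)))
e=plane("wrist",[(322.3,173)],s["tool_pos"][2]-.0052,s); print("bar end in tool",shift(s,e[0]))
E
```

```text
ring line -0.4725499808141394 0.05850320139801994
[[0.55870098 0.21296404 0.045     ]
 [0.55741244 0.1557062  0.045     ]] [0.55805671 0.18433512 0.045     ] 0.05727233571954727 1.5482960076930319
block in tool (array([ 66.7,  -2.3, 156.1]), np.float64(-0.02030523265939338))
bar end in tool (array([41.3,  0.7,  5.2]), np.float64(-0.02030523265939338))
```

jog_arm([
  {"fingers": 0, "x": 30, "y": -1, "z": 0, "roll": 0},
  {"fingers": 0, "x": 60, "y": -2.2, "z": 20, "roll": 0},
  {"fingers": 0, "x": 65.6, "y": -2.2, "z": 60, "roll": 0},
  {"fingers": 0, "x": 65.6, "y": -2.2, "z": 95, "roll": 0},
  {"fingers": 0, "x": 65.6, "y": -2.2, "z": 105, "roll": 0},
  {"fingers": 0, "x": 65.6, "y": -2.2, "z": 105, "roll": 0},
  {"fingers": 0, "x": 65.6, "y": -2.2, "z": 112, "roll": 0},
  {"fingers": 0, "x": 65.6, "y": -2.2, "z": 119, "roll": 0},
  {"fingers": 0, "x": 65.6, "y": -2.2, "z": 119, "roll": 0},
])

```text
t: 18.1
tool_pos: [0.5578, 0.1834, 0.0818]
tool_rot: [-0.0, 0.714, 0.7, -0.0]
ft_force: [-0.1, -0.6, -1.7]
finger_gap: 0.155
```

```bash
python3 r.py; python3 - <<'E'
from h import *
s=arm.state(); print(shift(s,[.5588,.1834,.0622]))
E
```

```text
18.1 [0.55781403 0.18335429 0.08175076] [-0.11011757 -0.56580177 -1.65766256] [ 0.01447036 -0.00065688  0.01197426] (array([-323.4,  -20.6, -110.4]), np.float64(-0.019182420714336495))
(array([ 0.1,  1. , 19.6]), np.float64(-0.019182420714336495))
```

Pins are in the block's holes with no force. I continue slowly to seating.

jog_arm([
  {"fingers": 0, "x": 0, "y": 0.3, "z": 2, "roll": 0},
  {"fingers": 0, "x": 0, "y": 0.3, "z": 4, "roll": 0},
  {"fingers": 0, "x": 0, "y": 0.3, "z": 6, "roll": 0},
  {"fingers": 0, "x": 0, "y": 0.3, "z": 6, "roll": 0},
])

```text
t: 18.6
tool_pos: [0.5582, 0.1835, 0.0757]
tool_rot: [-0.0, 0.714, 0.7, -0.0]
ft_force: [0.6, 0.2, -1.8]
finger_gap: 0.156
```

```bash
python3 r.py
```

```text
18.6 [0.55817959 0.1834543  0.07573533] [ 0.55960091  0.1720059  -1.77262832] [-0.00636408 -0.03951976  0.06960478] (array([-323.5,  -21. , -116.4]), np.float64(-0.018953795428994145))
```

jog_arm([
  {"fingers": 0, "x": 0, "y": 0, "z": 3, "roll": 0},
  {"fingers": 0, "x": 0, "y": 0, "z": 6, "roll": 0},
  {"fingers": 0, "x": 0, "y": 0, "z": 9, "roll": 0},
  {"fingers": 0, "x": 0, "y": 0, "z": 12, "roll": 0},
  {"fingers": 0, "x": 0, "y": 0, "z": 13, "roll": 0},
  {"fingers": 0, "x": 0, "y": 0, "z": 13, "roll": 0},
])

```text
t: 19.35
tool_pos: [0.5583, 0.1835, 0.0629]
tool_rot: [-0.0, 0.714, 0.7, -0.0]
ft_force: [-0.0, 0.1, -1.8]
finger_gap: 0.152
```

```bash
python3 r.py
```

```text
19.35 [0.55831778 0.18347827 0.06291617] [-0.03180449  0.06567562 -1.83928254] [-0.00669142  0.0058652  -0.08302669] (array([-323.5,  -21.1, -129.3]), np.float64(-0.018962596217926474))
```

jog_arm([
  {"fingers": 0, "x": 0, "y": 0, "z": 0.7, "roll": 0},
  {"fingers": 0, "x": 0, "y": 0, "z": 0.7, "roll": 0},
  {"fingers": 0.6, "x": 0, "y": 0, "z": 0.7, "roll": 0},
  {"fingers": 0.6, "x": 0, "y": 0, "z": 0.7, "roll": 0},
  {"fingers": 0.6, "x": 0, "y": 0, "z": 0.7, "roll": 0},
  {"fingers": 0.6, "x": 0, "y": 0, "z": 0.7, "roll": 0},
  {"fingers": 0.6, "x": 0, "y": 0, "z": 0.7, "roll": 0},
  {"fingers": 0.6, "x": 0, "y": 0, "z": -20, "roll": 0},
  {"fingers": 0.6, "x": 0, "y": 0, "z": -70, "roll": 0},
  {"fingers": 0.6, "x": -30, "y": -10, "z": -130, "roll": 0},
  {"fingers": 0.6, "x": -60, "y": -10, "z": -140, "roll": 0},
  {"fingers": 0.6, "x": -60, "y": -10, "z": -140, "roll": 0},
])

```text
t: 20.85
tool_pos: [0.5487, 0.1226, 0.2073]
tool_rot: [0.002, 0.715, 0.7, 0.003]
ft_force: [0.6, 1.0, -0.4]
finger_gap: 0.598
```

```bash
python3 r.py; python3 - <<'E'
from h import *
a=arm.capture("wrist")[20:280,200:440,::-1]; t=arm.capture("side")[...,::-1]; cv2.imwrite("pics/s9.png",t)
tp=arm.capture("top")[...,::-1]; cv2.imwrite("pics/t9.png",tp)
o=np.hstack([cv2.resize(a,(369,400),interpolation=cv2.INTER_CUBIC),cv2.resize(t[100:340,160:400],(400,400),interpolation=cv2.INTER_CUBIC)]); cv2.imwrite("pics/w9.png",o)
E
```

```text
20.85 [0.54871621 0.12255007 0.20727694] [ 0.55297129  1.02571774 -0.38262239] [-0.01367471 -0.10402813 -0.01762053] (array([-262.5,  -12.1,   14.8]), np.float64(-0.021385386651369166))
```

View pics/w9.png

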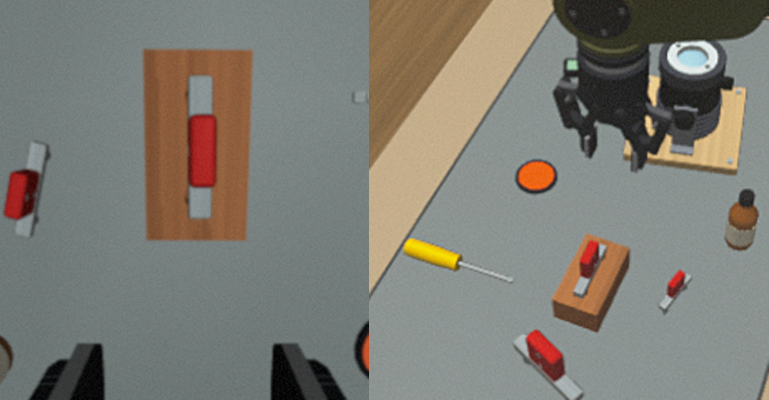

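The spanner sits in its block with the bar flat and the fingers clear, and the bystanders look undisturbed. The moment reached at the ring confirms the stop. I let the arm settle, then hand in.

jog_arm([
  {"fingers": 0.6, "x": 0, "y": 0, "z": 0, "roll": 0},
  {"fingers": 0.6, "x": 0, "y": 0, "z": 0, "roll": 0},
  {"fingers": 0.6, "x": 0, "y": 0, "z": 0, "roll": 0},
  {"fingers": 0.6, "x": 0, "y": 0, "z": 0, "roll": 0},
])

```text
t: 21.5
tool_pos: [0.5472, 0.1238, 0.2028]
tool_rot: [-0.0, 0.714, 0.7, -0.0]
ft_force: [-0.3, -0.1, -0.2]
finger_gap: 0.596
```

```bash
python3 -c "
from plant import arm
print(arm.hand_in())"
```

```text
the job is handed in; nothing more can be done
None
```

I turned the ring clockwise to its stop with the red spanner, put the spanner back in its block and handed the job in at about 21.5 s of the 72 s allowed. No verdict was reported.

- **Pins in the holes:** by the TCP height, both pins went about 6 mm down. Reading the wrist force less the spanner's weight, they met almost no load on the way in.
- **Tightening:** I turned the tool about 0.90 rad. The thread rubbed at about 0.19 N·m, then the moment jumped to 0.57 and 0.62 N·m, well below 1.5 N·m. I took that as the stop. Side force stayed around 5 N.
- **Spanner and bench:** the last pictures show the spanner seated upright in the block and released, with the fingers clear. The bystanders in those pictures look unmoved by eye; I did not measure them, and the tuner was mostly hidden by the arm.

**Checks that disagreed:**
- The top picture shows the ring turned only about 0.83 rad, against 0.90 rad for the tool. Pin play and give in the grip could explain that. The ring's starting angle was unknown, so the picture alone does not prove it passed 0.84; the jump in moment is my evidence.
- Top and wrist cameras differed by 2 mm on the ring's centre. I used the wrist camera.
- At the block, the camera and the remembered pose differed by 1.4 mm. I aimed between them and it seated without force.

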